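# Tip the scrap bay of the indexed twin-bay tray into the scrap chute

### The arm

A 6-joint arm with a two-finger parallel gripper is mounted at the origin on the work surface. World frame = base frame: x ahead of the robot, y to its left, z up, the work surface at z = 0. Lengths are in m, angles in rad, forces in N, time in s.
With the tool pointing down it reaches from about 0.275 to 1 m from the base axis. Payload 8.4 kg.
Tool frame: the origin (TCP) lies midway between the tips of the shut fingers; the grasp point (between the pads) lies 19 mm behind it; z points along the fingers, y is the line along which they close (so a half turn about z gives the same grasp; the last joint's range is limited). The gripper opens to 85 mm and grips with 20 to 120 N. Pads are 22 mm wide; open, the fingers measure 114 mm over their backs; the gripper's body (76 mm by 85 mm) begins 54 mm behind the grasp point. The pads swing forward as they close: fully open they stand 13 mm farther back than shut.
Start: joints at [1.327, 0.353, 1.633, -0, 1.155, -0.002], TCP at [0.15, 0.607, 0.231] pointing down, gripper open.
Joint ranges: [-2.63, 2.63], [-0.92, 2.1], [0.06, 2.66], [-1.3, 4.44], [0, 2.69], [-3.02, 3.02]. Speed limits (rad/s): [2.22, 2.22, 2.79, 3.14, 3.14, 3.14].

### API

Orientations are given as a unit quaternion [w, x, y, z].
In Python, from rig import sense, cams, order, finder gives the robot as it stands. The module is installed in compiled form; this text tells all that it offers.
- The arm moves only by the tool jog_arm, never from a script. Its arguments are lists of equal length, an entry for each row: "dr": the turn, a rotation vector about the tool's x, y, z in units of 5 degrees (1.0 is 5 degrees), a list of three; "delta_pos": the shift along the tool's x, y, z in mm, a list of three; "hand": the finger opening in mm, from 0 to 85.4. In form: {"dr": [[ax, ay, az], ...], "delta_pos": [[dx, dy, dz], ...], "hand": [hand, ...]}. A call has exactly 8 rows; each row is the pose to reach, as a shift and turn from the pose commanded when the call began, along the tool's axes at that moment; what a row does not reach only later rows make up. A row lasts 1/12 s, in which the tool goes at most 41.7 mm and 7.16 degrees, less where a joint would pass 70% of its speed; a pose out of reach is approached as far as the arm can. A call with a gripper value outside its range is refused whole. The fingers move at their own pace and stop on an object; the grip force is fixed at half the most. Time passes only in rows, so rows that repeat a pose let the fingers close, or fill a call up. It gives the time, the measured TCP pose, the force, the opening and the grip force at its end, in the units of the state.
- sense(): the state, without advancing time (a new reading comes with each control period).
- cams.grab_frame(name): name is "scene" or "side" or "wrist"; returns a dict with "frame" (420x560x3 uint8, red, green, blue), "camera_matrix" (3x3 intrinsics, pixels), "world_from_camera" (4x4, takes a point from camera to world coordinates). Camera axes: x right, y up, looking along -z (the intrinsics and any distortion apply to the point x, -y, -z); pixel columns grow to the right and rows downward; lengths in m; the calibration is good to about 2 mm. A picture is of the moment at which its call begins. There is no depth.
- order.close_job(): hands the job in; it is judged then, once.
Trained networks look in the newest picture that a camera, given by its name, has taken for a name from the list of things; names that differ only in an ending like _2 or _b are one class to them, and where a whole thing is asked for, a point or a joint stands for the part that bears it (a point fixed in the world has none). Each returns a list of dicts, best first, with "score" (0 to 1); they miss things now and then, are a little off and sometimes report something else, mostly with a low value. They report only what shows in the picture. A call takes as long as a camera call.
- finder.look_for(thing, camera): "position" ([row, column] in pixels, amid what is visible of it).
The state is a dict: "clock": time; "qpos": joint angles; "joint_vel": joint speeds; "effort": joint torques, N m; "tool_pos": TCP position; "tcp_rot": TCP orientation; "contact_force": force on the tool from outside, world axes, zero at the start; "ft_torque": the same for the moment, N m; "gripper_width": finger opening in m; "gripper_force": force on a finger pad.
Only numpy, scipy, OpenCV 4.12 (cv2) and the standard library are available. Lean on these libraries where they do the work, as an engineer would, in place of code of your own. Each camera call takes 0.05 s, during which the arm holds its last target. There are 200 camera calls.

### The job

Empty the cracked latches down the scrap chute: pull the spring plunger on the tipping tray's lever, swing the lever over to the next hole, the tipping hole, and let the plunger snap fully home there, so that the scrap bay slides out through the chute's flap while the keeper pins stay in the other bay. Leave the tray locked in that hole for brushing out, do not swing it on towards the full-dump hole, and leave the other things on the shelf where they lie.

Things in the scene. Friction and masses are not known exactly. Their poses are not given: they have to be found in the camera images.
- station: tipping station, grey and bare steel, bolted to the shelf, 270 x 400 mm, 350 mm high. x points away from the robot (within 15 degrees), y left, z up; origin on the shelf under the trunnion's middle. From right to left: twin-bay tray on a level trunnion between two pedestals, its lever and index quadrant on the side facing the robot; then the scrap chute head, its mouth under the tray's spout
- trunnion (a point): middle of the trunnion, the level axis along the station's x on which the tray tips, 215 mm above the shelf; axes as the station's
- tray (a joint): tilt of tray and lever (one piece) about the trunnion, rad: 0 level, locked, as now; grows as the spout (left) end goes down and the lever's top swings left. At 0 the lever, a flat bar 30 mm wide, stands 26 degrees right of upright, so at tilt t the knob is 115 mm from the axis at 26 degrees minus t right of upright. Unlocked, the tray about stays where it is left; up to 10 N at the knob swings it
- plunger (a joint): how far the spring plunger is drawn, m: 0 fully home in a hole, 0.011 its pin clears the quadrant or rests on its face between holes, 0.018 end stop. Pull along the station's -x: about 6 N at first, 13 N fully drawn; it springs back when let go
- knob (a point): middle of the plunger's black knob, a plain cylinder, 28 mm diameter, 26 mm long, axis along the station's x, on the robot's side of the lever's top: 157 mm along -x from the trunnion's middle when home, 318 mm above the shelf at tilt 0. It turns freely on its axis, so a hand pointing down can follow the arc. Free above and around; the lever is 27 mm behind its middle
- level_hole (a point): mouth of the level hole, in which the pin now sits. The fixed quadrant behind the lever has three holes on a 115 mm circle round the trunnion: this one (tilt 0), the tipping hole and, last, the full-dump hole at 1.75 rad, which would empty both bays
- slot_mid (a point): middle of the quadrant's slot, at tilt 0.89, in which a bright stop plate with the tipping hole is clamped, reset for each job: the hole is somewhere between 0.71 and 1.07 rad, its place is not given. With the knob let go between holes, the pin rubs on the quadrant's face, and as the lever is pushed on it springs in by itself over the hole (1.5 mm play each side)
- flap_hinge (a point): middle of the top edge of the light spring-loaded steel flap, 186 x 130 mm, that hangs over the chute's mouth; latches sliding off the spout push it inwards by their own weight, it need not be touched
- scrap_bay (a point): middle of the floor of the left (scrap) bay, 114 mm long (y), 170 mm wide (x), open at its left end as a spout over the chute's mouth, side walls 28 mm. Axes are the tray's: x along the trunnion, y towards the spout, z up from the floor
- sound_bay (a point): middle of the floor of the right (sound) bay, 114 mm long (y), 170 mm wide (x), walls 60 mm, divider towards the scrap bay 75 mm high; its parts stay behind the divider at the tipping hole. Axes are the tray's
- latch_a_mid (a point): centre of a cracked bronze hook latch, 95 x 34 x 26 mm, 0.2 to 0.4 kg, in the scrap bay
- latch_b_mid (a point): centre of the other cracked bronze latch, same size, in the scrap bay
- pin_a_mid (a point): centre of a sound black steel keeper pin, 100 mm long, 25 mm square head, in the sound bay
- pin_b_mid (a point): centre of the other sound keeper pin in the sound bay, same size
- chute_floor (a point): middle of the closed gate that floors the scrap chute head, a steel box inside 196 x 184 mm, 257 mm high, guard bars on top; axes as the station's
- mirror: bystander: chrome inspection mirror, 62 mm disc on a handle, 236 mm long in all, lying on the shelf
- gauge: bystander: orange plastic thread gauge, 110 mm, lying on the shelf
- spare_pin: bystander: a spare black keeper pin lying on the shelf
- shackle: bystander: steel bow shackle, 125 mm, lying on the shelf
- wrench: bystander: wrench
- dye_can: bystander: grey spray can, 66 mm diameter, 160 mm high, standing

How it is judged:
By the outcome, as a careful person would: the job done as asked, in the order asked, and still so for the second after the job is handed in, with the robot touching nothing.
It also fails if it takes over 38 s, if anything falls off the work surface, if the arm or the gripper's body presses on something with over 40 N, if the wrist force passes 120 N, or if a joint passes its speed limit or range.

## Working session

There is one attempt and no reset: what is moved stays moved. The work goes in short steps, Python scripts to look and compute and a tool call to move; the robot and the scene stay as the last step left them, time stands still between calls to the robot, and variables do not carry over. Pictures are saved under pics/ and viewed, at most 10 in all, crops included, and the job is handed in when it is done.

Besides the shell and the picture viewer there is one more tool, called after "Emit:" by a JSON object that holds its "api" and its "payload", one argument or row to a line. jog_arm: Moves the arm, as the interface text tells. Its arguments: {"type":"object","properties":{"dr":{"type":"array","items":{"type":"array","items":{"type":"number"}}},"delta_pos":{"type":"array","items":{"type":"array","items":{"type":"number"}}},"hand":{"type":"array","items":{"type":"number"}}},"required":["dr","delta_pos","hand"]}

```bash
mkdir -p pics
cat > h.py <<'E'
import numpy as np,cv2
from rig import sense,cams,order,finder
def grab(n,save=None):
    f=cams.grab_frame(n)
    if save: cv2.imwrite('pics/'+save,f['frame'][:,:,::-1])
    return f
def ray(f,rc):
    K=np.array(f['camera_matrix']);T=np.array(f['world_from_camera'])
    d=np.linalg.inv(K)@np.array([rc[1],rc[0],1.]);d=T[:3,:3]@np.array([d[0],-d[1],-d[2]])
    return T[:3,3],d/np.linalg.norm(d)
def proj(f,p):
    K=np.array(f['camera_matrix']);T=np.array(f['world_from_camera'])
    c=T[:3,:3].T@(np.array(p)-T[:3,3]);u=K@np.array([c[0],-c[1],-c[2]]);return (u[:2]/u[2])[::-1]
def tri(rs):
    A=0;b=0
    for o,d in rs:
        P=np.eye(3)-np.outer(d,d);A=A+P;b=b+P@o
    return np.linalg.solve(A,b)
E
python3 - <<'E'
from h import *
F={n:grab(n,n+'0.png') for n in('scene','side')}
for t in['knob','station','trunnion','level_hole','slot_mid','flap_hinge','scrap_bay','sound_bay','latch_a_mid','pin_a_mid','chute_floor','dye_can']:
    for n in F:
        print(t,n,[(np.round(x['position']).tolist(),round(x['score'],2)) for x in finder.look_for(t,n)[:3]])
for n in F: print(n,F[n]['camera_matrix'],F[n]['world_from_camera'])
s=sense();print(s['tool_pos'],s['tcp_rot'],s['clock'],s['contact_force'])
a=np.hstack([F[n]['frame'] for n in F]);
E
```

```text
knob scene [([186.0, 230.0], 0.62), ([248.0, 262.0], 0.25)]
knob side [([222.0, 340.0], 0.25)]
station scene [([236.0, 303.0], 0.71), ([296.0, 125.0], 0.4)]
station side [([217.0, 249.0], 0.89)]
trunnion scene [([233.0, 308.0], 0.73)]
trunnion side [([216.0, 251.0], 0.71), ([222.0, 341.0], 0.54)]
level_hole scene [([237.0, 304.0], 0.55)]
level_hole side [([217.0, 248.0], 0.89)]
slot_mid scene [([236.0, 307.0], 0.98)]
slot_mid side [([216.0, 250.0], 0.83)]
flap_hinge scene [([237.0, 303.0], 0.63), ([252.0, 258.0], 0.52)]
flap_hinge side [([218.0, 249.0], 0.71)]
scrap_bay scene [([243.0, 267.0], 0.75), ([224.0, 280.0], 0.43)]
scrap_bay side [([151.0, 275.0], 0.68)]
sound_bay scene [([248.0, 262.0], 0.81)]
sound_bay side [([156.0, 276.0], 0.86)]
latch_a_mid scene [([224.0, 280.0], 0.83)]
latch_a_mid side [([176.0, 274.0], 0.64), ([149.0, 322.0], 0.18)]
pin_a_mid scene [([263.0, 239.0], 0.64)]
pin_a_mid side [([217.0, 250.0], 0.29)]
chute_floor scene [([236.0, 306.0], 0.9)]
chute_floor side [([216.0, 252.0], 0.85)]
dye_can scene [([137.0, 351.0], 0.9), ([248.0, 259.0], 0.31)]
dye_can side [([363.0, 253.0], 0.64)]
scene [[390.93021246   0.         280.20858096]
 [  0.         390.93021246 207.75948139]
 [  0.           0.           1.        ]] [[ 0.72659724 -0.54517389  0.41814099  0.97916445]
 [ 0.68700623  0.58436284 -0.43190568 -0.43152532]
 [-0.00888236  0.60108693  0.79913428  1.06083859]
 [ 0.          0.          0.          1.        ]]
side [[389.14620093   0.         285.15424198]
 [  0.         389.14620093 203.21762511]
 [  0.           0.           1.        ]] [[-0.95140359  0.17585334 -0.25279796  0.24190527]
 [-0.3077338  -0.51240024  0.80171435  0.9560605 ]
 [ 0.0114504   0.84054839  0.54161545  0.80323767]
 [ 0.          0.          0.          1.        ]]
[0.14968165 0.60680878 0.2312579 ] [-1.21076214e-06  1.20632362e-01  9.92697251e-01 -2.82567999e-05] 1.3 [-0.40277571  0.81424292 -0.36693683]
```

View pics/scene0.png

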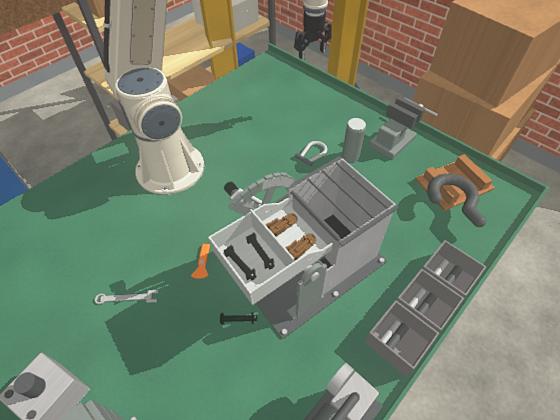

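View pics/side0.png

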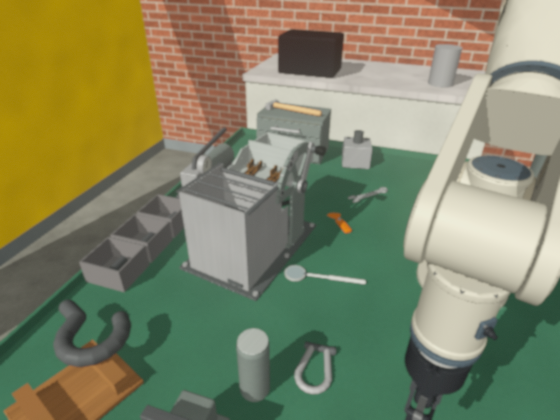

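The scene picture shows the knob at about (row 188, col 231), and base bolts at (335,283), (298,336) and (261,382). The side picture shows the knob at about (150,320), and bolts at (265,186), (294,256) and (233,311).

```bash
python3 - <<'E'
from h import *
f=grab('scene');g=grab('side')
k=tri([ray(f,(188,231)),ray(g,(150,320))]);print('knob',k,proj(f,k),proj(g,k))
def sh(f,rc,z=.012):
    o,d=ray(f,rc);return o+d*(z-o[2])/d[2]
for F,L in((f,[(335,283),(298,336),(261,382)]),(g,[(265,186),(294,256),(233,311)])):
    P=[sh(F,x) for x in L]
    for p in P: print(np.round(p,3))
    for i,j in((0,1),(1,2),(0,2)):
        v=P[j]-P[i];print(i,j,np.linalg.norm(v),np.degrees(np.arctan2(v[1],v[0])))
for n,F in(('scene',f),('side',g)):
    r,c=map(int,proj(F,k)); r0=max(0,r-60);c0=max(0,c-70)
    cv2.imwrite(f'pics/c_{n}.png',cv2.resize(F['frame'][r0:r0+130,c0:c0+160,::-1],None,fx=4.5,fy=4.5,interpolation=2));print(r0,c0)
E
python3 -c "
import cv2,numpy as np
a=cv2.imread('pics/c_scene.png');b=cv2.imread('pics/c_side.png')
h=np.hstack([a,b]);cv2.imwrite('pics/c.png',cv2.resize(h,(800,int(h.shape[0]*800/h.shape[1]))))"
```

```text
knob [ 0.46000189 -0.0688027   0.31838462] [188.06629812 231.11938204] [149.95416428 320.10590188]
[ 0.731 -0.172  0.012]
[0.769 0.01  0.012]
[0.795 0.199 0.012]
0 1 0.1850748136327665 78.25741313654942
1 2 0.19145780897829226 81.91262651324377
0 2 0.37634113920280343 80.11601199187524
[0.787 0.207 0.012]
[0.545 0.25  0.012]
[ 0.472 -0.068  0.012]
0 1 0.2459161790443278 169.9162975591068
1 2 0.32577344929319874 -102.9371181294417
0 2 0.41782687860040923 -138.94030571499997
128 161
89 250
```

View pics/c.png

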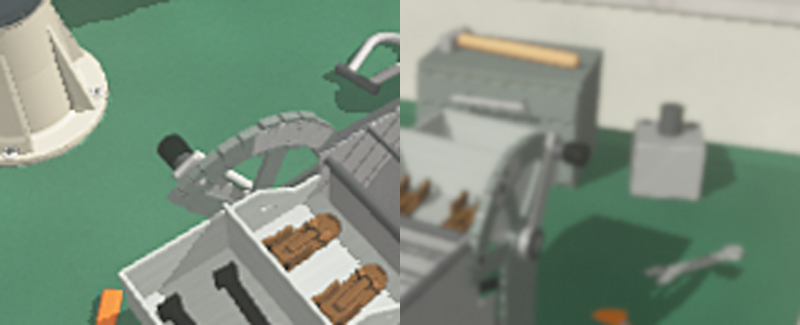

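Emit:
{"api": "jog_arm", "payload": {
  "dr": [
    [0,0,-0.8],
    [0,0,-0.8],
    [0,0,-0.8],
    [0,0,-0.8],
    [0,0,-0.8],
    [0,0,-0.8],
    [0,0,-0.8],
    [0,0,-0.8]
  ],
  "delta_pos": [
    [-10,-10,-35],
    [-30,-38,-60],
    [-55,-69,-80],
    [-79,-99,-100],
    [-103,-130,-120],
    [-128,-161,-140],
    [-153,-192,-155],
    [-178,-223,-169]
  ],
  "hand": [60,60,60,60,60,60,60,60]
}}

```text
clock: 2.07
tool_pos: [0.2646, 0.3564, 0.3975]
tcp_rot: [0.0, 0.086, 0.996, 0.001]
contact_force: [0.9, 0.1, -0.0]
gripper_width: 0.0597
gripper_force: 0.0
```

Emit:
{"api": "jog_arm", "payload": {
  "dr": [
    [0,0,0],
    [0,0,0],
    [0,0,0],
    [0,0,0],
    [0,0,0],
    [0,0,0],
    [0,0,0],
    [0,0,0]
  ],
  "delta_pos": [
    [-23,-33,0],
    [-46,-66,0],
    [-69,-99,0],
    [-92,-132,0],
    [-115,-165,0],
    [-138,-198,0],
    [-161,-231,0],
    [-184,-264,0]
  ],
  "hand": [60,60,60,60,60,60,60,60]
}}

```text
clock: 2.73
tool_pos: [0.4007, 0.0643, 0.3966]
tcp_rot: [0.001, 0.086, 0.996, 0.0]
contact_force: [0.8, 0.7, -0.2]
gripper_width: 0.0603
gripper_force: 0.0
```

Emit:
{"api": "jog_arm", "payload": {
  "dr": [
    [0,0,0],
    [0,0,0],
    [0,0,0],
    [0,0,0],
    [0,0,0],
    [0,0,0],
    [0,0,0],
    [0,0,0]
  ],
  "delta_pos": [
    [-21,-30,0],
    [-42,-61,0],
    [-61,-90,0],
    [-78,-115,0],
    [-81,-121,0],
    [-81,-121,0],
    [-81,-121,0],
    [-81,-121,0]
  ],
  "hand": [60,60,60,60,60,60,60,60]
}}

```text
clock: 3.4
tool_pos: [0.459, -0.0657, 0.3962]
tcp_rot: [-0.0, 0.086, 0.996, 0.0]
contact_force: [-0.4, 0.0, -0.6]
gripper_width: 0.06
gripper_force: 0.0
```

Run:
```python
from h import *
f=grab('wrist','w1.png');s=sense();print(s['clock'],s['tool_pos'],s['tcp_rot'])
print([(np.round(x['position']).tolist(),round(x['score'],2)) for x in finder.look_for('knob','wrist')[:3]])
print(proj(f,(.46,-.069,.318)))
```

```text
3.45 [ 0.45909025 -0.06558317  0.39632551] [5.10534649e-05 8.52708424e-02 9.96357790e-01 1.87460982e-04]
[([218.0, 271.0], 0.93), ([295.0, 268.0], 0.64), ([109.0, 196.0], 0.63)]
[216.4840534  270.60926314]
```

View pics/w1.png

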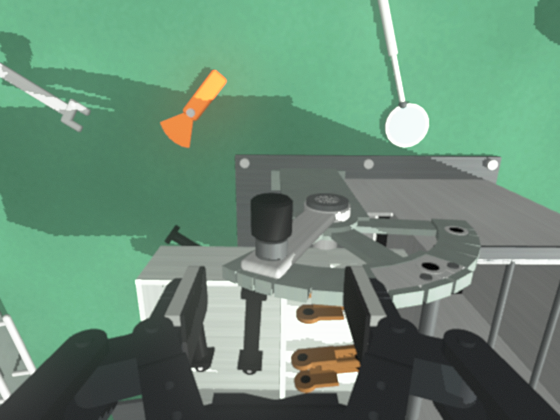

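The knob is found at (218,271) in the wrist picture, against the predicted (216,271). The hand is aligned with the station, so I'll descend.

Emit:
{"api": "jog_arm", "payload": {
  "dr": [
    [0,0,0],
    [0,0,0],
    [0,0,0],
    [0,0,0],
    [0,0,0],
    [0,0,0],
    [0,0,0],
    [0,0,0]
  ],
  "delta_pos": [
    [1,-3,20],
    [1,-3,45],
    [1,-3,70],
    [1,-3,90],
    [1,-3,98],
    [1,-3,98],
    [1,-3,98],
    [1,-3,98]
  ],
  "hand": [60,60,60,60,60,60,20,20]
}}

```text
clock: 4.17
tool_pos: [0.4588, -0.0693, 0.2996]
tcp_rot: [0.001, 0.086, 0.996, -0.0]
contact_force: [-0.0, 0.3, 0.4]
gripper_width: 0.0368
gripper_force: 0.0
```

Emit:
{"api": "jog_arm", "payload": {
  "dr": [
    [0,0,0],
    [0,0,0],
    [0,0,0],
    [0,0,0],
    [0,0,0],
    [0,0,0],
    [0,0,0],
    [0,0,0]
  ],
  "delta_pos": [
    [0,0,0],
    [0,0,0],
    [0,0,0],
    [0,0,0],
    [0,0,0],
    [0,0,0],
    [0,0,0],
    [0,0,0]
  ],
  "hand": [20,20,20,20,20,20,20,20]
}}

```text
clock: 4.83
tool_pos: [0.459, -0.0684, 0.2998]
tcp_rot: [0.001, 0.086, 0.996, 0.001]
contact_force: [0.5, 6.8, 2.7]
gripper_width: 0.0267
gripper_force: 58.7
```

Emit:
{"api": "jog_arm", "payload": {
  "dr": [
    [0,0,0],
    [0,0,0],
    [0,0,0],
    [0,0,0],
    [0,0,0],
    [0,0,0],
    [0,0,0],
    [0,0,0]
  ],
  "delta_pos": [
    [3,0,0],
    [6,0,0],
    [9,0,0],
    [12,0,0],
    [15,0,0],
    [16,0,0],
    [16,0,0],
    [16,0,0]
  ],
  "hand": [20,20,20,20,20,20,20,20]
}}

```text
clock: 5.5
tool_pos: [0.4451, -0.0671, 0.2995]
tcp_rot: [0.004, 0.086, 0.996, -0.0]
contact_force: [10.5, -1.0, -8.1]
gripper_width: 0.026
gripper_force: 59.5
```

Emit:
{"api": "jog_arm", "payload": {
  "dr": [
    [0,0,0],
    [0,0,0],
    [0,0,0],
    [0,0,0],
    [0,0,0],
    [0,0,0],
    [0,0,0],
    [0,0,0]
  ],
  "delta_pos": [
    [2,0,0],
    [3,0,0],
    [3,0,0],
    [3,1,-0.5],
    [3,2.5,-1],
    [3,4,-2],
    [3,6,-2.7],
    [3,8,-3.5]
  ],
  "hand": [20,20,20,20,20,20,20,20]
}}

```text
clock: 6.17
tool_pos: [0.4435, -0.0596, 0.3029]
tcp_rot: [0.003, 0.086, 0.996, -0.001]
contact_force: [12.3, -6.7, -8.6]
gripper_width: 0.0265
gripper_force: 60.0
```

Emit:
{"api": "jog_arm", "payload": {
  "dr": [
    [0,0,0],
    [0,0,0],
    [0,0,0],
    [0,0,0],
    [0,0,0],
    [0,0,0],
    [0,0,0],
    [0,0,0]
  ],
  "delta_pos": [
    [0,8,-2.8],
    [0,16.5,-5],
    [0,25,-6.7],
    [0,33,-7.7],
    [0,42,-8.1],
    [0,50,-7.7],
    [0,57,-7],
    [0,59,-6.9]
  ],
  "hand": [20,20,20,20,20,20,20,20]
}}

```text
clock: 6.83
tool_pos: [0.4551, -0.0003, 0.3114]
tcp_rot: [0.005, 0.086, 0.996, -0.0]
contact_force: [12.0, -4.2, 1.0]
gripper_width: 0.0261
gripper_force: 61.1
```

Emit:
{"api": "jog_arm", "payload": {
  "dr": [
    [0,0,0],
    [0,0,0],
    [0,0,0],
    [0,0,0],
    [0,0,0],
    [0,0,0],
    [0,0,0],
    [0,0,0]
  ],
  "delta_pos": [
    [0,0,0],
    [0,0,0],
    [0,0,0],
    [0,0,0],
    [-4,0,0],
    [-8,0,0],
    [-8,2,0],
    [-8,3,0]
  ],
  "hand": [36,36,36,36,36,36,36,36]
}}

```text
clock: 7.5
tool_pos: [0.4594, 0.0014, 0.3085]
tcp_rot: [-0.0, 0.086, 0.996, 0.0]
contact_force: [0.4, -0.2, 0.5]
gripper_width: 0.0357
gripper_force: 0.0
```

Run:
```python
from h import *
f=grab('wrist');g=grab('scene');s=sense();print(s['clock'],s['tool_pos'],s['contact_force'],s['gripper_width'])
a=f['frame'];b=cv2.resize(g['frame'][140:280,190:377],(560,420),interpolation=2)
cv2.imwrite('pics/w2.png',cv2.resize(np.hstack([a,b])[:,:,::-1],(800,300),interpolation=cv2.INTER_AREA))
```

```text
7.6 [0.45913772 0.00148324 0.30846328] [-0.16482636 -0.51234845  1.23987549] 0.035687087368758814
```

View pics/w2.png

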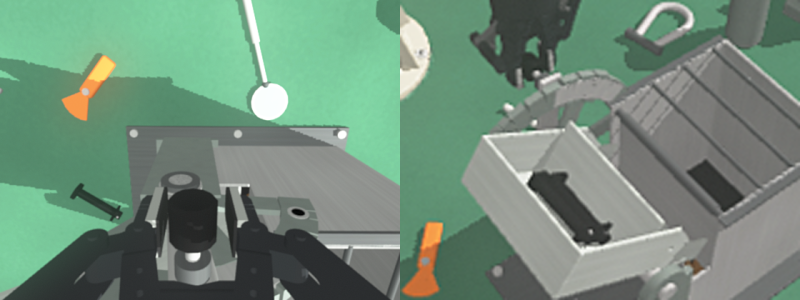

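Emit:
{"api": "jog_arm", "payload": {
  "dr": [
    [0,0,0],
    [0,0,0],
    [0,0,0],
    [0,0,0],
    [0,0,0],
    [0,0,0],
    [0,0,0],
    [0,0,0]
  ],
  "delta_pos": [
    [-2,1,0],
    [-4,2,0],
    [-5,3.5,0],
    [-5,5,0.5],
    [-5,7,1],
    [-5,8.5,1.5],
    [-5,10,2],
    [-5,11,2]
  ],
  "hand": [36,36,36,36,36,36,36,36]
}}

```text
clock: 8.27
tool_pos: [0.4652, 0.0096, 0.306]
tcp_rot: [-0.001, 0.086, 0.996, -0.002]
contact_force: [-1.4, -10.8, -0.9]
gripper_width: 0.0359
gripper_force: 5.2
```

Emit:
{"api": "jog_arm", "payload": {
  "dr": [
    [0,0,0],
    [0,0,0],
    [0,0,0],
    [0,0,0],
    [0,0,0],
    [0,0,0],
    [0,0,0],
    [0,0,0]
  ],
  "delta_pos": [
    [0,0.6,0],
    [0,1.2,0.3],
    [0,1.8,0.6],
    [0,2.5,0.9],
    [0,3.1,1.1],
    [0,3.7,1.3],
    [0,4.4,1.5],
    [0,5,1.7]
  ],
  "hand": [36,36,36,36,36,36,36,36]
}}

```text
clock: 8.93
tool_pos: [0.4661, 0.0145, 0.3045]
tcp_rot: [-0.001, 0.086, 0.996, -0.002]
contact_force: [-2.9, -10.8, -0.8]
gripper_width: 0.0362
gripper_force: 5.3
```

Emit:
{"api": "jog_arm", "payload": {
  "dr": [
    [0,0,0],
    [0,0,0],
    [0,0,0],
    [0,0,0],
    [0,0,0],
    [0,0,0],
    [0,0,0],
    [0,0,0]
  ],
  "delta_pos": [
    [0,0.6,0],
    [0,1.2,0.3],
    [0,1.8,0.5],
    [0,2.5,0.8],
    [0,3.1,1.0],
    [0,3.7,1.3],
    [0,4.4,1.5],
    [0,5,1.7]
  ],
  "hand": [36,36,36,36,36,36,36,36]
}}

```text
clock: 9.6
tool_pos: [0.467, 0.0194, 0.3028]
tcp_rot: [-0.001, 0.086, 0.996, -0.002]
contact_force: [-2.9, -10.2, 0.2]
gripper_width: 0.0361
gripper_force: 5.2
```

Emit:
{"api": "jog_arm", "payload": {
  "dr": [
    [0,0,0],
    [0,0,0],
    [0,0,0],
    [0,0,0],
    [0,0,0],
    [0,0,0],
    [0,0,0],
    [0,0,0]
  ],
  "delta_pos": [
    [0,0.6,0],
    [0,1.2,0.3],
    [0,1.8,0.6],
    [0,2.5,0.9],
    [0,3.1,1.2],
    [0,3.7,1.5],
    [0,4.4,1.7],
    [0,5,2]
  ],
  "hand": [36,36,36,36,36,36,36,36]
}}

```text
clock: 10.27
tool_pos: [0.4679, 0.0244, 0.3008]
tcp_rot: [-0.001, 0.086, 0.996, -0.002]
contact_force: [-2.9, -9.8, -0.2]
gripper_width: 0.0361
gripper_force: 5.1
```

Emit:
{"api": "jog_arm", "payload": {
  "dr": [
    [0,0,0],
    [0,0,0],
    [0,0,0],
    [0,0,0],
    [0,0,0],
    [0,0,0],
    [0,0,0],
    [0,0,0]
  ],
  "delta_pos": [
    [0,0.6,0],
    [0,1.2,0.3],
    [0,1.8,0.6],
    [0,2.5,0.9],
    [0,3.1,1.2],
    [0,3.7,1.5],
    [0,4.4,1.8],
    [0,5,2.1]
  ],
  "hand": [36,36,36,36,36,36,36,36]
}}

```text
clock: 10.93
tool_pos: [0.4688, 0.0293, 0.2988]
tcp_rot: [-0.001, 0.086, 0.996, -0.002]
contact_force: [-1.9, -9.2, 0.4]
gripper_width: 0.0362
gripper_force: 4.9
```

Emit:
{"api": "jog_arm", "payload": {
  "dr": [
    [0,0,0],
    [0,0,0],
    [0,0,0],
    [0,0,0],
    [0,0,0],
    [0,0,0],
    [0,0,0],
    [0,0,0]
  ],
  "delta_pos": [
    [0,0.6,0],
    [0,1.2,0.3],
    [0,1.8,0.7],
    [0,2.5,1.1],
    [0,3.1,1.4],
    [0,3.7,1.7],
    [0,4.4,2.1],
    [0,5,2.4]
  ],
  "hand": [36,36,36,36,36,36,36,36]
}}

```text
clock: 11.6
tool_pos: [0.4697, 0.0343, 0.2964]
tcp_rot: [-0.001, 0.086, 0.996, -0.002]
contact_force: [-3.1, -9.8, 0.4]
gripper_width: 0.0362
gripper_force: 4.8
```

Emit:
{"api": "jog_arm", "payload": {
  "dr": [
    [0,0,0],
    [0,0,0],
    [0,0,0],
    [0,0,0],
    [0,0,0],
    [0,0,0],
    [0,0,0],
    [0,0,0]
  ],
  "delta_pos": [
    [0,0.6,0],
    [0,1.2,0.4],
    [0,1.8,0.8],
    [0,2.5,1.1],
    [0,3.1,1.5],
    [0,3.7,1.8],
    [0,4.4,2.2],
    [0,5,2.5]
  ],
  "hand": [36,36,36,36,36,36,36,36]
}}

```text
clock: 12.27
tool_pos: [0.4706, 0.0393, 0.294]
tcp_rot: [-0.001, 0.086, 0.996, -0.002]
contact_force: [-1.9, -8.9, 0.3]
gripper_width: 0.0362
gripper_force: 4.7
```

Emit:
{"api": "jog_arm", "payload": {
  "dr": [
    [0,0,0],
    [0,0,0],
    [0,0,0],
    [0,0,0],
    [0,0,0],
    [0,0,0],
    [0,0,0],
    [0,0,0]
  ],
  "delta_pos": [
    [0,0.5,0],
    [0,1,0.4],
    [0,1.5,0.8],
    [0,2,1.1],
    [0,2.5,1.5],
    [0,3,1.8],
    [0,3.5,2],
    [0,4,2.2]
  ],
  "hand": [36,36,36,36,36,36,36,36]
}}

```text
clock: 12.93
tool_pos: [0.4714, 0.0433, 0.2918]
tcp_rot: [-0.0, 0.086, 0.996, -0.002]
contact_force: [-0.9, -9.4, 0.9]
gripper_width: 0.0362
gripper_force: 4.3
```

Run:
```python
from h import *
f=grab('wrist');g=grab('scene');s=sense();print(s['clock'],s['tool_pos'],s['contact_force'],s['gripper_width'])
a=f['frame'];b=cv2.resize(g['frame'][140:280,190:377],(560,420),interpolation=2)
cv2.imwrite('pics/w3.png',cv2.resize(np.hstack([a,b])[:,:,::-1],(800,300),interpolation=cv2.INTER_AREA))
```

```text
13.0333 [0.47150871 0.04349332 0.29177754] [-1.08537993 -8.11795071  0.77636468] 0.03591426335102678
```

View pics/w3.png

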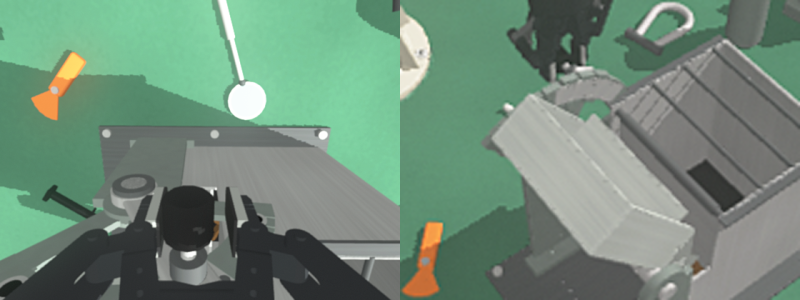

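Emit:
{"api": "jog_arm", "payload": {
  "dr": [
    [0,0,0],
    [0,0,0],
    [0,0,0],
    [0,0,0],
    [0,0,0],
    [0,0,0],
    [0,0,0],
    [0,0,0]
  ],
  "delta_pos": [
    [0,0.5,0.2],
    [0,1,0.6],
    [0,1.5,0.9],
    [0,2,1.2],
    [0,2.5,1.5],
    [0,3,1.8],
    [0,3.5,2.1],
    [0,4,2.4]
  ],
  "hand": [36,36,36,36,36,36,36,36]
}}

```text
clock: 13.7
tool_pos: [0.4727, 0.0487, 0.2896]
tcp_rot: [0.0, 0.086, 0.996, -0.0]
contact_force: [2.2, -3.6, 0.1]
gripper_width: 0.036
gripper_force: 1.1
```

Run:
```python
from h import *
f=grab('wrist');s=sense();print(s['clock'],s['tool_pos'],s['contact_force'],s['gripper_width'])
cv2.imwrite('pics/w4.png',f['frame'][:,:,::-1])
```

```text
13.75 [0.47257751 0.04886231 0.2895339 ] [ 0.11476288 -1.55757452  0.40824567] 0.03610571423158838
```

View pics/w4.png

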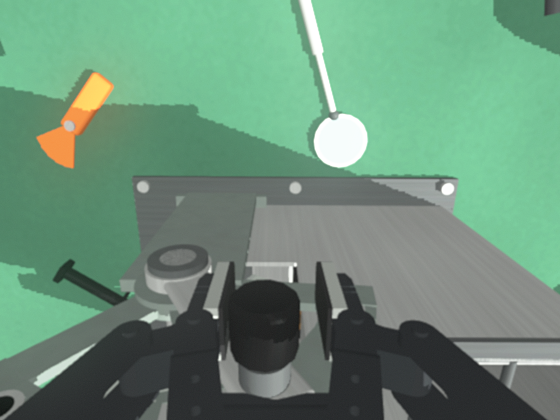

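The knob has moved about 22 px towards the lever (rows 282–368 now, about 262–343 before) and the push force has dropped, so the pin seems to have sprung in. I'll test the lock gently.

Emit:
{"api": "jog_arm", "payload": {
  "dr": [
    [0,0,0],
    [0,0,0],
    [0,0,0],
    [0,0,0],
    [0,0,0],
    [0,0,0],
    [0,0,0],
    [0,0,0]
  ],
  "delta_pos": [
    [0,0.3,0.2],
    [0,0.6,0.4],
    [0,0.9,0.6],
    [0,1.2,0.8],
    [0,1.5,1],
    [0,1.5,1],
    [0,1.5,1],
    [0,1.5,1]
  ],
  "hand": [36,36,36,36,36,36,36,36]
}}

```text
clock: 14.42
tool_pos: [0.4727, 0.0497, 0.2886]
tcp_rot: [0.0, 0.086, 0.996, -0.001]
contact_force: [1.2, -5.7, -0.6]
gripper_width: 0.0361
gripper_force: 2.9
```

Emit:
{"api": "jog_arm", "payload": {
  "dr": [
    [0,0,0],
    [0,0,0],
    [0,0,0],
    [0,0,0],
    [0,0,0],
    [0,0,0],
    [0,0,0],
    [0,0,0]
  ],
  "delta_pos": [
    [0,0.4,0.2],
    [0,0.8,0.5],
    [0,1.2,0.7],
    [0,1.6,1],
    [0,2,1.2],
    [0,2,1.2],
    [0,2,1.2],
    [0,2,1.2]
  ],
  "hand": [36,36,36,36,36,36,36,36]
}}

```text
clock: 15.08
tool_pos: [0.4727, 0.0501, 0.2872]
tcp_rot: [-0.0, 0.086, 0.996, -0.002]
contact_force: [0.6, -13.7, 0.5]
gripper_width: 0.0361
gripper_force: 7.0
```

Emit:
{"api": "jog_arm", "payload": {
  "dr": [
    [0,0,0],
    [0,0,0],
    [0,0,0],
    [0,0,0],
    [0,0,0],
    [0,0,0],
    [0,0,0],
    [0,0,0]
  ],
  "delta_pos": [
    [0,-1.5,0],
    [0,-3,0],
    [0,-4.5,0],
    [0,-5.5,0],
    [0,-5.5,0],
    [0,-5.5,0],
    [0,-5.5,0],
    [0,-5.5,0]
  ],
  "hand": [36,36,36,36,60,60,60,60]
}}

```text
clock: 15.75
tool_pos: [0.4721, 0.0469, 0.2874]
tcp_rot: [-0.0, 0.086, 0.996, 0.0]
contact_force: [-0.5, 0.1, 0.2]
gripper_width: 0.0603
gripper_force: 0.0
```

Emit:
{"api": "jog_arm", "payload": {
  "dr": [
    [0,0,0],
    [0,0,0],
    [0,0,0],
    [0,0,0],
    [0,0,0],
    [0,0,0],
    [0,0,0],
    [0,0,0]
  ],
  "delta_pos": [
    [0,0,0],
    [0,0,-10],
    [0,0,-30],
    [0,0,-55],
    [0,0,-80],
    [0,0,-100],
    [0,0,-105],
    [0,0,-105]
  ],
  "hand": [60,60,60,60,60,60,60,60]
}}

```text
clock: 16.42
tool_pos: [0.4728, 0.0469, 0.3943]
tcp_rot: [0.002, 0.086, 0.996, 0.0]
contact_force: [0.1, -0.2, 0.2]
gripper_width: 0.0603
gripper_force: 0.0
```

Run:
```python
from h import *
f=grab('wrist','w5.png');s=sense();print(s['clock'],s['tool_pos'],s['contact_force'],s['gripper_width'])
k=finder.look_for('knob','wrist')[:2];print(k)
T=np.array([.6234,-.0467,.215]);sx=np.array([.985,-.171,0]);sy=np.array([.171,.985,0])
o,d=ray(f,k[0]['position'])
for z in(.30,.31,.317):
    p=o+d*(z-o[2])/d[2]; print(z,(p-T)@sx,(p-T)@sy)
```

```text
16.4667 [0.47217109 0.046805   0.39265335] [-0.29122602  0.39029039 -0.14389791] 0.05990073431256506
[{'position': [222.5, 272.4], 'score': 0.59}]
0.3 -0.15175109820281302 0.06444459405196705
0.31 -0.15579274556789394 0.0645169412817782
0.317 -0.15862189872345053 0.06456758434264603
```

View pics/w5.png

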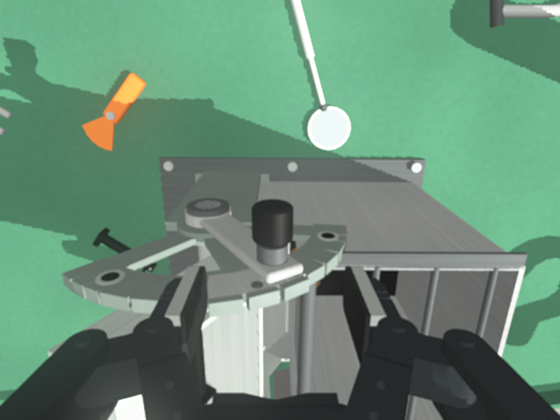

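The knob sits about 156 mm in front of the trunnion, with the same gap to the lever as at the start, so the plunger is fully home at about 1.04 rad. Next I'll check the latches.

Run:
```python
from h import *
g=grab('scene');h=grab('side')
for t in['latch_a_mid','pin_a_mid']:
  for n in('scene','side'): print(t,n,[(np.round(x['position']).tolist(),round(x['score'],2)) for x in finder.look_for(t,n)[:3]])
b=cv2.resize(g['frame'][130:340,190:400],(400,400),interpolation=2);c=cv2.resize(h['frame'][110:300,170:360],(400,400),interpolation=2)
cv2.imwrite('pics/e.png',np.hstack([b,c])[:,:,::-1])
```

```text
latch_a_mid scene []
latch_a_mid side []
pin_a_mid scene []
pin_a_mid side [([148.0, 270.0], 0.49)]
```

View pics/e.png

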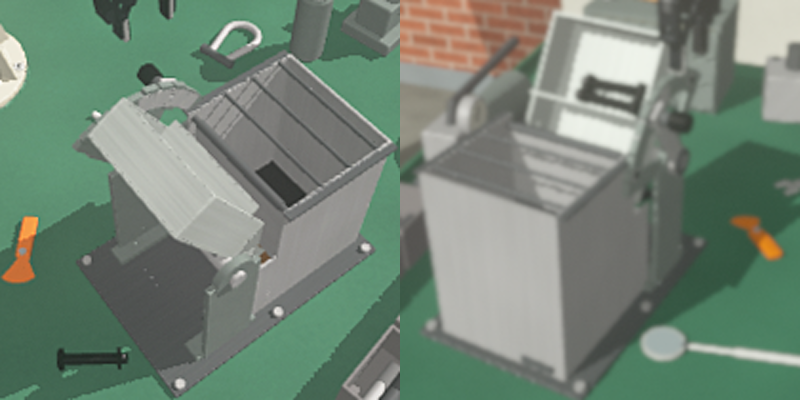

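```bash
cat > br.py <<'E'
from h import *
def brown(n):
    f=grab(n);h=cv2.cvtColor(f['frame'],cv2.COLOR_RGB2HSV)
    m=cv2.inRange(h,(6,90,40),(18,235,220));k,l,st,ce=cv2.connectedComponentsWithStats(m)
    for i in range(1,k):
        if st[i,4]>5 : print(n,st[i].tolist(),np.round(ce[i][::-1]).tolist(),[int(v) for v in np.mean(f['frame'][l==i],0)])
    return f
E
python3 - <<'E'
from br import *
f=brown('wrist');print(np.round(f['world_from_camera'],3))
C=np.array(f['world_from_camera'])[:3,3]
T=np.array([.6234,-.0467,.215]);sx=np.array([.985,-.171,0]);sy=np.array([.171,.985,0])
print((C-T)@sx,(C-T)@sy)
g=brown('scene')
o,d=ray(g,(265,329))
for z in (.1,.15,.2):
    p=o+d*(z-o[2])/d[2];print(z,(p-T)@sx,(p-T)@sy)
E
```

```text
wrist [123, 79, 5, 6, 6] [82.0, 125.0] [184, 130, 85]
wrist [99, 98, 16, 23, 27] [110.0, 106.0] [189, 130, 81]
wrist [107, 103, 29, 50, 117] [123.0, 120.0] [178, 111, 65]
wrist [83, 129, 23, 23, 28] [142.0, 92.0] [195, 134, 82]
wrist [292, 251, 5, 5, 16] [253.0, 294.0] [115, 88, 61]
wrist [318, 286, 3, 3, 7] [287.0, 319.0] [106, 81, 57]
[[ 0.172 -0.932 -0.319  0.391]
 [ 0.985  0.163  0.056  0.061]
 [-0.001 -0.324  0.946  0.534]
 [ 0.     0.     0.     1.   ]]
-0.24765017967307007 0.06604865684649854
scene [0, 0, 78, 42, 1918] [15.0, 28.0] [126, 92, 68]
scene [87, 0, 44, 20, 546] [7.0, 107.0] [142, 111, 80]
scene [300, 1, 14, 11, 81] [6.0, 307.0] [135, 88, 71]
scene [307, 0, 17, 8, 79] [2.0, 317.0] [150, 97, 79]
scene [326, 0, 9, 4, 19] [1.0, 331.0] [135, 89, 71]
scene [372, 0, 8, 3, 13] [0.0, 376.0] [129, 86, 71]
scene [381, 0, 24, 12, 165] [4.0, 393.0] [146, 91, 73]
scene [400, 0, 20, 7, 80] [2.0, 412.0] [119, 74, 60]
scene [420, 0, 27, 17, 234] [8.0, 433.0] [130, 80, 65]
scene [401, 0, 159, 161, 18152] [71.0, 490.0] [141, 107, 77]
scene [325, 2, 9, 10, 60] [7.0, 329.0] [133, 87, 70
[... 4662 characters left out ...]
 11, 11, 82] [103.0, 555.0] [125, 80, 64]
scene [538, 115, 22, 16, 180] [122.0, 549.0] [138, 86, 69]
scene [528, 131, 31, 18, 217] [140.0, 543.0] [133, 84, 68]
scene [548, 130, 12, 12, 82] [135.0, 554.0] [121, 79, 64]
scene [540, 145, 20, 12, 62] [150.0, 550.0] [133, 85, 68]
scene [558, 148, 2, 4, 6] [150.0, 559.0] [134, 88, 73]
scene [416, 154, 79, 41, 1149] [174.0, 459.0] [151, 108, 73]
scene [438, 185, 28, 26, 486] [196.0, 451.0] [142, 103, 70]
scene [191, 253, 18, 26, 231] [268.0, 201.0] [190, 108, 57]
scene [327, 263, 5, 5, 16] [265.0, 328.0] [104, 80, 57]
0.1 0.07246109279522525 0.09636156281060096
0.15 0.09035025869933809 0.07478776333546917
0.2 0.10823942460345091 0.05321396386033747
```

Emit:
{"api": "jog_arm", "payload": {
  "dr": [
    [0,0,0],
    [0,0,0],
    [0,0,0],
    [0,0,0],
    [0,0,0],
    [0,0,0],
    [0,0,0],
    [0,0,0]
  ],
  "delta_pos": [
    [0,0,-30],
    [0,0,-65],
    [0,10,-100],
    [-15,25,-125],
    [-45,40,-140],
    [-75,55,-140],
    [-105,65,-140],
    [-130,70,-140]
  ],
  "hand": [60,60,60,60,60,60,60,60]
}}

```text
clock: 17.58
tool_pos: [0.6141, 0.0945, 0.532]
tcp_rot: [0.0, 0.085, 0.996, 0.0]
contact_force: [0.1, 0.1, -0.9]
gripper_width: 0.0602
gripper_force: 0.0
```

Run:
```python
from br import *
f=brown('wrist');print(sense()['clock'],sense()['tool_pos'])
for t in ['latch_a_mid','pin_a_mid']: print([(np.round(x['position']).tolist(),round(x['score'],2)) for x in finder.look_for(t,'wrist')[:3]])
T=np.array([.6234,-.0467,.0]);sx=np.array([.985,-.171,0]);sy=np.array([.171,.985,0])
for z,y in((.257,.1),(.257,.28),(.111,.06),(.02,.19)): print(z,y,proj(f,T+sy*y+np.array([0,0,z])).round())
a=f['frame'].astype(float)/255;a=(a**.6*255).astype(np.uint8)
cv2.imwrite('pics/w6.png',cv2.resize(a,(800,600),interpolation=2)[:,:,::-1])
```

```text
wrist [69, 0, 49, 64, 341] [35.0, 92.0] [184, 122, 77]
wrist [513, 128, 47, 50, 1375] [151.0, 539.0] [139, 99, 65]
wrist [254, 135, 32, 66, 1182] [166.0, 270.0] [112, 86, 59]
wrist [516, 191, 43, 28, 602] [203.0, 539.0] [150, 107, 71]
17.6333 [0.61723632 0.09406928 0.52982794]
[([150.0, 266.0], 0.8)]
[([180.0, 130.0], 0.63), ([31.0, 2.0], 0.55), ([32.0, 194.0], 0.17)]
0.257 0.1 [183. 244.]
0.257 0.28 [183. 393.]
0.111 0.06 [158. 226.]
0.02 0.19 [148. 304.]
```

View pics/w6.png

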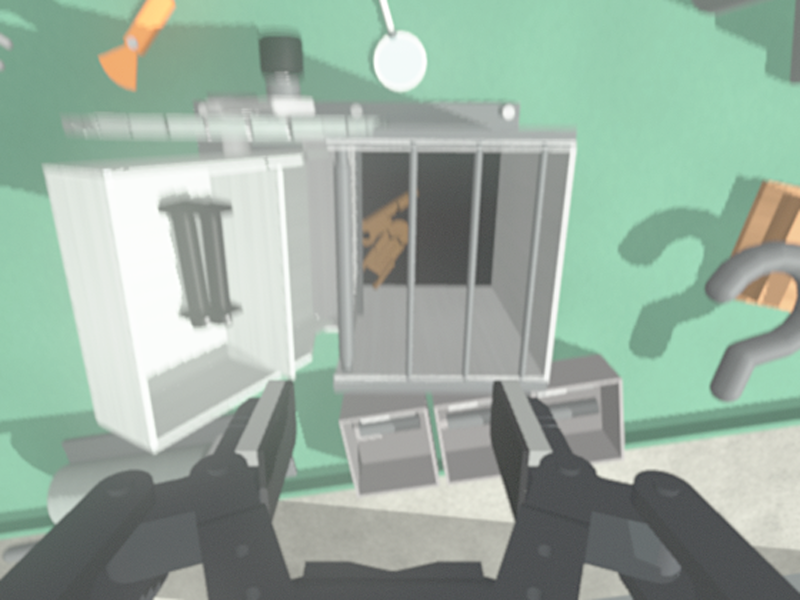

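The last picture shows both latches on the chute floor, at about (230,385) and (250,390), and both keeper pins in the sound bay at about (260,195).

```bash
python3 -c "
from rig import order
print(order.close_job())"
```

```text
the job is handed in; nothing more can be done
None
```

The job is handed in: the tray is locked in the tipping hole (about 1.04 rad) with the plunger home, both cracked latches are in the scrap chute, both keeper pins are still in the sound bay, and I did not touch the other things on the shelf.

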